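Load a hub flange on the radial drilling jig and index its boss to the drill bush

TASK

Set up the drilling jig on the bench for its next hole: lower the loose hub flange over the jig's spindle and its small dowel pin together until it sits flat on the turntable, and turn the turntable click by click until the flange's round boss points straight at the drill bush, with the table resting in that click. Let go of everything at the end, and leave the other parts where they lie.

Things in the scene. Friction and masses are not known exactly. Their poses are not given: they have to be found in the camera images.
- flange: Loose bare-metal hub flange (0.17 to 0.35 kg), the workpiece, lying hub up: a disc 60 mm across and 10 mm thick with a hub of 34 mm diameter rising to 34 mm above the underside (grip it here) and a 20 mm bore right through both; a round boss on its +x side and a flat ear on its -x side. Origin: bore axis, at the underside; z up along the bore
- boss_face (a point): Centre of the boss's flat end face, 60 mm from the bore axis on the flange's +x axis, 10 mm above its underside; the boss is a level round bar of 20 mm diameter
- ear_hole (a point): Centre of the dowel hole in the ear, at the flange's underside, 38 mm from the bore axis on its -x axis; 10 mm diameter, right through; the ear is 26 mm wide, 10 mm thick and ends 53 mm from the bore axis
- jig: The drilling jig, fixed to the bench: grey cast base 156 mm across, dark turntable on top and, on its own +x side, a grey upright bush block (44 mm wide, 72 mm tall, 76 to 104 mm from the axis) with the level drill bush, which looks at the axis. A low detent housing lies outside the rim, 90 degrees anticlockwise of the block. Origin: turntable axis, at the bench top; x to the bush block, z up
- bush_mouth (a point): Centre of the drill bush's mouth: 69.5 mm from the turntable axis on the jig's +x axis, 56 mm above the bench. With the flange seated and its boss facing the bush, boss_face is 9.5 mm short of it at the same height
- seat (a point): Centre of the turntable's flat top (128 mm across, 46 mm above the bench), on the axis; its axes turn with the turntable: -x points to the dowel, +x where the seated boss will point
- spindle_tip (a point): Top of the spindle, 36 mm above the turntable top; the spindle is 18 mm in diameter and its last 10 mm taper to 10 mm
- dowel_tip (a point): Top of the dowel pin, 17 mm above the turntable top, 38 mm from the axis; the pin is 8 mm in diameter and its last 4 mm taper to 3.6 mm
- knob_top (a point): Top of the black finger knob that stands upright on the turntable, 56 mm from the axis, 26 mm tall and 15 mm thick; seen from above it stands 120 degrees clockwise of the seated boss (60 degrees anticlockwise of the dowel). Pushing it sideways turns the table
- turntable (a joint): Turntable angle (rad), growing anticlockwise from above; at 0 a seated flange's boss faces the bush. Turns freely either way. A sprung roller holds it in a click every 45 degrees, at multiples of 0.785; passing one takes about 0.35 N m (6 N at the knob), and once past half way the table runs by itself into the next click. It starts two to four clicks clockwise of 0 (-1.57, -2.36 or -3.14)
- bearing: ball bearing, 52 mm across and 15 mm thick, lying flat; bystander, origin at the centre of its underside
- sleeve: copper sleeve, 28 mm across and 45 mm tall, standing; bystander, origin at the centre of its underside
- hex_nut: steel hex nut, 30 mm across the flats and 16 mm tall, lying flat; bystander, origin at the centre of its underside

How it is judged:
By the outcome, as a careful person would: the job done as asked, in the order asked, and still so for the second after the job is handed in, with the robot touching nothing.
It also fails if it takes over 67 s, if anything falls off the work surface, if the arm or the gripper's body presses on something with over 40 N, if the wrist force passes 120 N, or if a joint passes its speed limit or range.

ROBOT

A 7-joint arm with a two-finger parallel gripper is mounted at the origin on a cart in front of the work surface, level with it; the furniture and walls round the work are solid. World frame = base frame: x ahead of the robot, y to its left, z up, the work surface at z = 0. Lengths are in m, angles in rad, forces in N, time in s.
With the tool pointing down it reaches from about 0.4 to 0.85 m from the base axis. Payload 4.5 kg.
Tool frame: the origin (TCP) lies at the very end of the fingers, on their centre line; the grasp point (between the pads) lies 19 mm behind it; z points along the fingers, y is the line along which they close (so a half turn about z gives the same grasp; the last joint's range is limited). The gripper opens to 85 mm and grips with 20 to 120 N. Pads are 22 mm wide; open, the fingers measure 114 mm over their backs; the gripper's body (76 mm by 85 mm) begins 54 mm behind the grasp point. The pads swing forward as they close: fully open they stand 13 mm farther back than shut.
Start: joints at [1.173, 0.689, -0.195, 1.565, 0.157, 0.902, -0.215], TCP at [0.262, -0.568, 0.231] pointing down, gripper open.
Joint ranges: [-3.01, 3.01], [-0.46, 2.08], [-1.47, 1.51], [0.13, 2.56], [-1, 4.14], [0.04, 2.09], [-2.66, 2.66]. Speed limits (rad/s): [2.57, 2.57, 3.14, 3.14, 3.14, 3.14, 3.14].

INTERFACE

Orientations are given as [roll, pitch, yaw] about the fixed x, y, z axes, in that order (R = Rz(yaw) Ry(pitch) Rx(roll)).
In Python, from station import bot gives the robot as it stands. The module is installed in compiled form; this text tells all that it offers.
- The arm moves only by the tool apply_moves, never from a script. Its argument "targets" is a list of rows, each an object of numbers: "tx", "ty", "tz": the shift along the tool's x, y, z as a fraction of full scale; "spin": the turn about the tool's z as a fraction of full scale; "hand": the closure, from -1 (fully open) to 1 (shut). A call has 1 to 20 rows; each row shifts and turns the commanded pose from where the row before left it, along the tool's axes as they then stand; what a row does not reach is not made up. Full scale, the value 1, is 60 mm for a shift and 0.08 rad for a turn. A row lasts 1/8 s, in which the tool goes at most 62.5 mm and 10.7 degrees, less where a joint would pass 70% of its speed; a pose out of reach is approached as far as the arm can. A call with a number of a shift or a turn outside -1 to 1 is refused whole. A call with a gripper value outside its range is refused whole. The fingers move at their own pace and stop on an object; "newtons" is the grip in N (left out, the last holds). Time passes only in rows, so rows that do not move let the fingers close. It gives the time, the measured TCP pose, the force, the opening and the grip force at its end, in the units of the state.
- bot.get_obs(): the state, without advancing time (a new reading comes with each control period).
- bot.get_image(name): name is "scene" or "top" or "wrist"; returns (picture, depth): 384x512x3 uint8, red, green, blue; 384x512 float32, m along the optical axis (not along the pixel's ray), 0 where there is no reading.
- bot.camera_info(name): a dict with "K" (3x3 intrinsics, pixels), "eye" and "rotation" of the camera in the world. Camera axes: x right, y down, z forward; pixel columns grow to the right and rows downward; lengths in m; the calibration is good to about 2 mm. A picture is of the moment at which its call begins: read the wrist's pose just before it. camera_info takes no time and is no camera call; for the wrist camera it gives the pose at the moment of the call.
- bot.close_job(): hands the job in; it is judged then, once.
The state is a dict: "clock": time; "q": joint angles; "joint_velocities": joint speeds; "joint_efforts": joint torques, N m; "eef_pos": TCP position; "ee_rot": TCP orientation; "ft_force": force on the tool from outside, world axes, zero at the start; "wrist_torque": the same for the moment, N m; "finger_gap": opening from 0.0 (shut) to 1.0 (fully open); "grip_force": force on a finger pad.
Only numpy, scipy, OpenCV 4.12 (cv2) and the standard library are available. Lean on these libraries where they do the work, as an engineer would, in place of code of your own. Each camera call takes 0.05 s, during which the arm holds its last target. There are 200 camera calls.

## Working session

There is one attempt and no reset: what is moved stays moved. The work goes in short steps, Python scripts to look and compute and a tool call to move; the robot and the scene stay as the last step left them, time stands still between calls to the robot, and variables do not carry over. Pictures are saved under pics/ and viewed, at most 10 in all, crops included, and the job is handed in when it is done.

Besides the shell and the picture viewer there is one more tool, called after "Call:" by a JSON object that holds its "fn" and its "kwargs". apply_moves: Moves the arm, as the interface text tells. Its arguments: {"type":"object","properties":{"targets":{"type":"array","items":{"type":"object","properties":{"tx":{"type":"number","minimum":-1,"maximum":1},"ty":{"type":"number","minimum":-1,"maximum":1},"tz":{"type":"number","minimum":-1,"maximum":1},"spin":{"type":"number","minimum":-1,"maximum":1},"hand":{"type":"number"}}}},"newtons":{"type":"number"}},"required":["targets"]}

```bash
mkdir -p pics; python3 - <<'E'
from station import bot
import cv2,numpy as np
for n in("scene","top"):
    p,d=bot.get_image(n); np.savez("%s0.npz"%n,p=p,d=d)
    cv2.imwrite(f"pics/{n}0.png",p[:,:,::-1]); c=bot.camera_info(n); print(n,c)
o=bot.get_obs();print(o)
E
```

```text
scene {'K': array([[417.37973632,   0.        , 261.83078904],
       [  0.        , 417.37973632, 191.44420421],
       [  0.        ,   0.        ,   1.        ]]), 'eye': array([ 0.18138036, -0.29523944,  0.65244707]), 'rotation': array([-2.34121185, -0.02015866, -0.45746472])}
top {'K': array([[430.8351407 ,   0.        , 256.56612037],
       [  0.        , 430.8351407 , 194.82261459],
       [  0.        ,   0.        ,   1.        ]]), 'eye': array([0.33650269, 0.23232831, 1.14885365]), 'rotation': array([-3.02415716,  0.00323973, -1.54205634])}
{'clock': 0.1, 'q': array([ 1.17280073,  0.68994751, -0.19448964,  1.56624147,  0.15729414,
        0.9024855 , -0.21513142]), 'joint_velocities': array([-2.21738793e-04, -2.16258686e-03, -3.73376037e-04, -3.10171549e-03,
       -8.07744873e-05, -9.06460106e-04,  1.01427134e-04]), 'joint_efforts': array([-3.01318942e-03, -5.40601730e+01, -1.27151772e+00, -1.58986455e+01,
        9.36601631e-03,  4.38492541e-03,  1.46438782e-05]), 'eef_pos': array([ 0.26126598, -0.56712942,  0.2305335 ]), 'ee_rot': array([-3.13990416e+00,  1.31467371e-04,  4.31813656e-01]), 'ft_force': array([-0.00642896, -0.32684689, -0.44863174]), 'wrist_torque': array([ 0.03386912, -0.03459119,  0.02564318]), 'grip_force': 0.0, 'finger_gap': 0.9991037973114025}
```

View pics/top0.png

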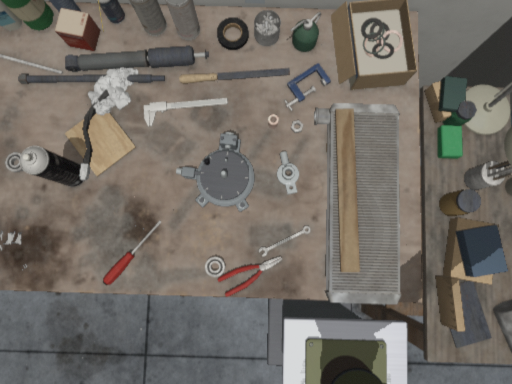

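View pics/scene0.png

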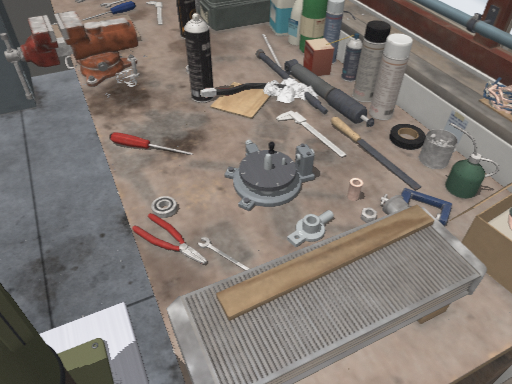

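```bash
cat > h.py <<'E'
import numpy as np,cv2
from scipy.spatial.transform import Rotation as R
from station import bot
def cam(n):
    c=bot.camera_info(n); r=np.array(c['rotation'])
    return c['K'],np.array(c['eye']),R.from_euler('xyz',r).as_matrix()
def ray(n,uv,z,c=None):
    K,e,M=c or cam(n); uv=np.atleast_2d(uv).astype(float)
    d=(M@np.linalg.inv(K)@np.c_[uv,np.ones(len(uv))].T).T
    return e+d*((z-e[2])/d[:,2])[:,None]
def cloud(n,d,c=None):
    K,e,M=c or cam(n); v,u=np.indices(d.shape)
    P=np.stack([(u-K[0,2])/K[0,0]*d,(v-K[1,2])/K[1,1]*d,d],-1)
    return P@M.T+e
E
python3 - <<'E'
from h import *
t=np.load('top0.npz');s=np.load('scene0.npz')
a=cv2.resize(t['p'][120:220,170:310],None,fx=5.5,fy=5.5,interpolation=cv2.INTER_CUBIC)
cv2.imwrite('pics/c1.png',a[:,:,::-1])
b=cv2.resize(s['p'][130:260,220:390],None,fx=4.5,fy=4.5,interpolation=cv2.INTER_CUBIC)
cv2.imwrite('pics/c2.png',b[:,:,::-1])
print(ray('top',[(225,177),(229,141),(187,172),(288,172),(215,266),(273,119),(297,127)],0.0).round(3))
for n,x in(('top',t),('scene',s)):
    P=cloud(n,x['d'])
    m=(abs(P[...,0]-.40)<.4)&(abs(P[...,2])<.02);print(n,np.median(P[m][:,2]), (x['d']>0).mean())
    for (u,v) in([(225,177),(208,160),(229,141),(288,172),(350,120)] if n=='top' else [(271,150),(270,170),(312,222)]): print(u,v,P[v,u].round(4))
E
```

```text
[[0.518 0.326 0.   ]
 [0.617 0.319 0.   ]
 [0.529 0.43  0.   ]
 [0.536 0.157 0.   ]
 [0.28  0.344 0.   ]
 [0.682 0.201 0.   ]
 [0.662 0.135 0.   ]]
top 0.0006305812668709887 0.9961293538411459
225 177 [0.5094 0.3221 0.0534]
208 160 [0.5494 0.3657 0.0698]
229 141 [0.5987 0.3135 0.0767]
288 172 [ 0.5365  0.1568 -0.0008]
350 120 [0.6518 0.0134 0.1107]
scene -0.0013309634964925876 0.9935251871744791
271 150 [0.545  0.3681 0.0525]
270 170 [0.5151 0.3141 0.0453]
312 222 [0.5362 0.1642 0.0154]
```

View pics/c1.png

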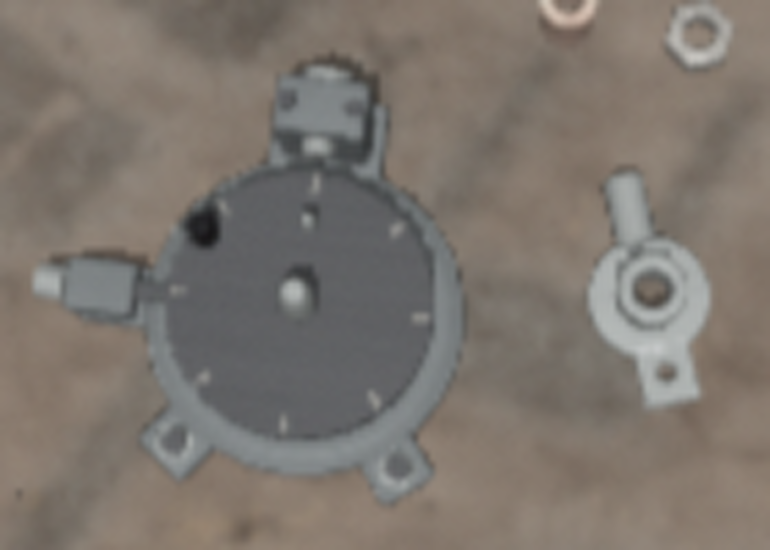

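View pics/c2.png

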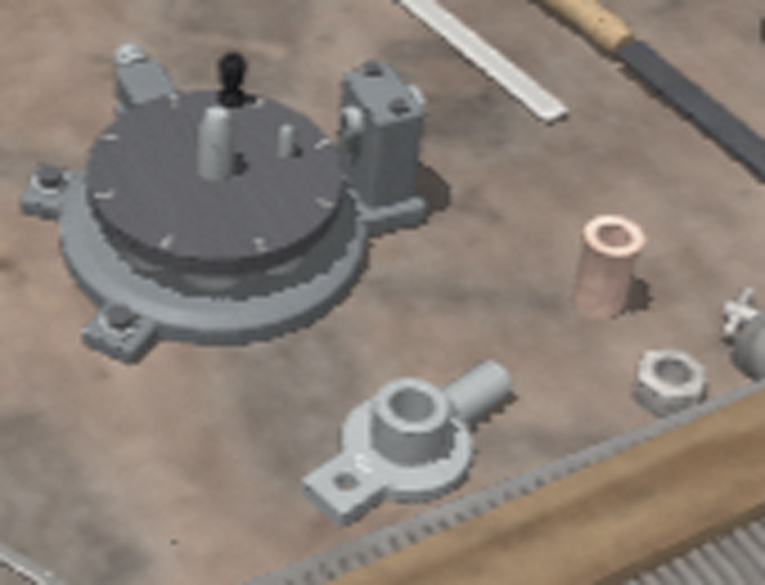

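The pictures show the dowel pointing at the bush, so the table is at -3.14. The knob is on the detent side. The flange's boss points away from the robot, with hub at about (288,173) in the top view.

```bash
python3 - <<'E'
from h import *
def pt(p,f,o): return np.array(p)/f+o
T=lambda *p: pt(p,5.5,[170,120])-.4
S=lambda *p: pt(p,4.5,[220,130])-.4
def tri(a,b):
    A=[];B=[]
    for n,uv in(('top',a),('scene',b)):
        K,e,M=cam(n); d=M@np.linalg.inv(K)@np.r_[uv,1]; d/=np.linalg.norm(d); Q=np.eye(3)-np.outer(d,d); A.append(Q);B.append(Q@e)
    x=np.linalg.lstsq(np.vstack(A),np.hstack(B),rcond=None)[0]; return x.round(4)
for nm,a,b,z in[('hub',T(652,288),S(413,406),.034),('ear',T(667,372),S(346,482),.010),('spin',T(294,291),S(216,112),.082),('dow',T(310,208),S(287,128),.063),('knob',T(203,226),S(231,60),.072)]:
    print(nm,tri(a,b),ray('top',a,z)[0].round(4),ray('scene',b,z)[0].round(4))
print('bossend top',ray('top',T(624,176),.018).round(4))
print('bush top',ray('top',[T(280,75),T(368,78),T(276,135),T(362,140)],.072).round(4))
print('detent',ray('top',[T(45,281),T(140,290)],.03))
# turntable ticks opposite each other
print(ray('top',[T(316,183),T(283,423),T(178,290),T(421,318),T(397,229),T(204,377),T(223,208),T(375,399)],.046).round(4))
E
```

```text
hub [0.5305 0.1588 0.0304] [0.5305 0.1587 0.034 ] [0.5278 0.1563 0.034 ]
ear [0.4931 0.1492 0.0073] [0.4937 0.149  0.01  ] [0.4908 0.1477 0.01  ]
spin [0.5152 0.3256 0.0809] [0.5162 0.3251 0.082 ] [0.5133 0.3247 0.082 ]
dow [0.5562 0.3224 0.0596] [0.5588 0.3208 0.063 ] [0.5505 0.3196 0.063 ]
knob [0.5461 0.3696 0.0716] [0.5471 0.3691 0.072 ] [0.5447 0.3695 0.072 ]
bossend top [[0.5881 0.1724 0.018 ]]
bush top [[0.6195 0.3363 0.072 ]
 [0.6192 0.2953 0.072 ]
 [0.591  0.3371 0.072 ]
 [0.5897 0.2971 0.072 ]]
detent [[0.52643728 0.44901498 0.03      ]
 [0.52335699 0.40331757 0.03      ]]
[[0.5744 0.3197 0.046 ]
 [0.4595 0.331  0.046 ]
 [0.5212 0.3829 0.046 ]
 [0.5111 0.2679 0.046 ]
 [0.5533 0.2806 0.046 ]
 [0.4802 0.3689 0.046 ]
 [0.5611 0.3633 0.046 ]
 [0.472  0.2883 0.046 ]]
```

Call:
{"fn": "apply_moves", "kwargs": {"targets": [{"spin": 0.8,"hand": -1},{"spin": 0.8},{"spin": 0.8},{"tx": 0.5,"ty": -0.74},{"tx": 0.5,"ty": -0.74},{"tx": 0.5,"ty": -0.74},{"tx": 0.5,"ty": -0.74},{"tx": 0.5,"ty": -0.74},{"tx": 0.5,"ty": -0.74},{"tx": 0.5,"ty": -0.74},{"tx": 0.5,"ty": -0.74},{"tx": 0.5,"ty": -0.74},{"tx": 0.5,"ty": -0.74},{"tx": 0.5,"ty": -0.74},{"tx": 0.5,"ty": -0.74},{"tx": 0.5,"ty": -0.74},{"tx": 0.5,"ty": -0.74},{"tx": 0}]}}

```text
invalid input at $.targets[0]: expected keys tx, ty, tz, spin, hand
```

```bash
python3 - <<'E'
from h import *
o=bot.get_obs();print(o['eef_pos'],o['ee_rot'],o['q'].round(2),o['finger_gap'])
c=cam('wrist'); p,d=bot.get_image('wrist'); np.savez('w1.npz',p=p,d=d,K=c[0],e=c[1],M=c[2]); cv2.imwrite('pics/w1.png',p[:,:,::-1]); print(c)
K,e,M=c
for P in([.5295,.158,.034],[.516,.325,.082]):
    q=K@M.T@(np.array(P)-e);print(q[:2]/q[2])
E
```

```text
[ 0.26126598 -0.56712942  0.2305335 ] [-3.13990416e+00  1.31467371e-04  4.31813656e-01] [ 1.17  0.69 -0.19  1.57  0.16  0.9  -0.22] 0.9991037973114025
(array([[300.55009453,   0.        , 249.0295696 ],
       [  0.        , 300.55009453, 187.484506  ],
       [  0.        ,   0.        ,   1.        ]]), array([ 0.33678452, -0.53215737,  0.37200872]), array([[ 0.41816614, -0.85937132, -0.29430939],
       [-0.90836905, -0.3962002 , -0.13375752],
       [-0.00165807,  0.32327441, -0.94630381]]))
[-711.1876126  -777.22640166]
[-1725.40938655 -1461.74820491]
```

View pics/w1.png

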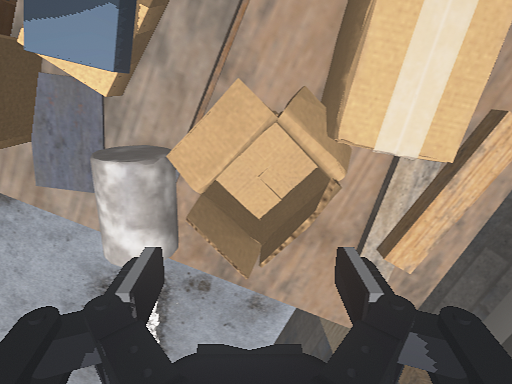

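The rows need every key. The wrist view only shows boxes below the start pose, with the fingers at the bottom. I'll resend the move.

Call:
{"fn": "apply_moves", "kwargs": {"targets": [{"tx": 0,"ty": 0,"tz": 0,"spin": 0.8,"hand": -1},{"tx": 0,"ty": 0,"tz": 0,"spin": 0.8,"hand": -1},{"tx": 0,"ty": 0,"tz": 0,"spin": 0.8,"hand": -1},{"tx": 0.5,"ty": -0.74,"tz": 0,"spin": 0,"hand": -1},{"tx": 0.5,"ty": -0.74,"tz": 0,"spin": 0,"hand": -1},{"tx": 0.5,"ty": -0.74,"tz": 0,"spin": 0,"hand": -1},{"tx": 0.5,"ty": -0.74,"tz": 0,"spin": 0,"hand": -1},{"tx": 0.5,"ty": -0.74,"tz": 0,"spin": 0,"hand": -1},{"tx": 0.5,"ty": -0.74,"tz": 0,"spin": 0,"hand": -1},{"tx": 0.5,"ty": -0.74,"tz": 0,"spin": 0,"hand": -1},{"tx": 0.5,"ty": -0.74,"tz": 0,"spin": 0,"hand": -1},{"tx": 0.5,"ty": -0.74,"tz": 0,"spin": 0,"hand": -1},{"tx": 0.5,"ty": -0.74,"tz": 0,"spin": 0,"hand": -1},{"tx": 0.5,"ty": -0.74,"tz": 0,"spin": 0,"hand": -1},{"tx": 0.5,"ty": -0.74,"tz": 0,"spin": 0,"hand": -1},{"tx": 0.5,"ty": -0.74,"tz": 0,"spin": 0,"hand": -1},{"tx": 0.5,"ty": -0.74,"tz": 0,"spin": 0,"hand": -1},{"tx": 0,"ty": 0,"tz": 0,"spin": 0,"hand": -1}]}}

```text
clock: 2.4
eef_pos: [0.5227, 0.142, 0.2311]
ee_rot: [-3.138, -0.002, 0.248]
ft_force: [-0.1, 0.0, -0.5]
finger_gap: 0.993
grip_force: 0.0
```

```bash
python3 - <<'E'
from h import *
o=bot.get_obs();print(o['eef_pos'],o['ee_rot'],o['q'].round(2),o['finger_gap'])
c=cam('wrist'); p,d=bot.get_image('wrist'); np.savez('w1.npz',p=p,d=d,K=c[0],e=c[1],M=c[2]); cv2.imwrite('pics/w2.png',p[:,:,::-1]); print(c[1])
K,e,M=c
for P in([.5295,.158,.034],[.516,.325,.082]):
    q=K@M.T@(np.array(P)-e);print(q[:2]/q[2])
E
```

```text
[0.52265676 0.14203539 0.2310531 ] [-3.13823597e+00 -2.24078436e-03  2.48048693e-01] [-0.31  0.58 -0.06  1.83  0.04  0.74 -1.71] 0.9930935261608309
[0.60294962 0.16226544 0.37268661]
[237.89430301 152.25530112]
[ 64.50603336 134.17346234]
```

View pics/w2.png

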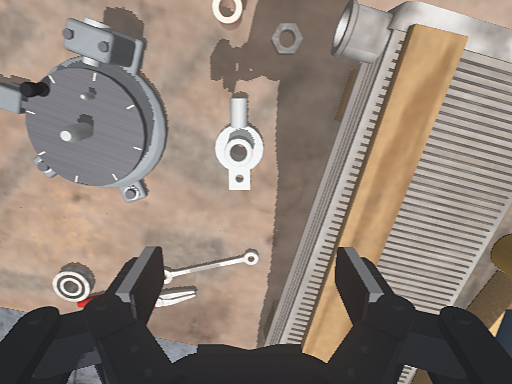

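Wrist view: flange bore at about (239,152), ear hole (239,179), boss end (238,95). The projected estimate is within a pixel. I'll refine it with blobs.

```bash
python3 - <<'E'
from h import *
w=np.load('w1.npz');c=(w['K'],w['e'],w['M']);g=cv2.cvtColor(w['p'],cv2.COLOR_RGB2GRAY)
def blob(x,y,r,t,dark=True):
    a=g[y-r:y+r+1,x-r:x+r+1]; m=((a<t) if dark else (a>t)).astype(np.uint8)
    n,l,s,ce=cv2.connectedComponentsWithStats(m); k=min(range(1,n),key=lambda i:np.hypot(*(ce[i]-r))); return ce[k]+[x-r,y-r],s[k]
for nm,x,y,r,z in(('bore',239,152,13,.034),('ear',239,179,5,.010)):
    for t in(130,160,190):
        b,s=blob(x,y,r,t);print(nm,t,b.round(1),s,ray('',b,z,c)[0].round(4))
# bright flange blob (boss sides)
m=(g[90:125,215:265]>190)
for r in range(2,35,4):
    xs=np.where(m[r])[0]; 
    if len(xs):print(90+r,xs.min()+215,xs.max()+215,end='; ')
print(ray('',[(238.7,98),(239,124)],.015,c))
print('spindle/dowel grey'); print(g[124:146:2,54:80:2])
big=cv2.resize(w['p'][50:210,10:260],None,fx=3.2,fy=3.2,interpolation=cv2.INTER_CUBIC);cv2.imwrite('pics/w2c.png',big[:,:,::-1])
E
```

```text
bore 130 [237.9 152.6] [  4   5  17  17 210] [0.5292 0.1579 0.034 ]
bore 160 [238.  152.4] [  4   5  17  18 232] [0.5293 0.1579 0.034 ]
bore 190 [237.9 152.3] [  4   5  17  18 240] [0.5294 0.1579 0.034 ]
ear 130 [238.7 178.9] [ 2  3  7  5 27] [0.4913 0.1487 0.01  ]
ear 160 [239.1 178.3] [ 2  1  7  7 39] [0.4922 0.1485 0.01  ]
ear 190 [239.1 178.1] [ 1  1  9  8 49] [0.4925 0.1485 0.01  ]
100 233 244; 104 232 244; 108 232 243; 112 232 243; 116 232 243; 120 232 243; 124 232 243; [[0.58676891 0.17156151 0.015     ]
 [0.55842289 0.16436457 0.015     ]]
spindle/dowel grey
[[123 126 126 128 127 128 129 128 123 118 111 108 110]
 [126 123 123 124 127 126 120 115 115 111 108 109 107]
 [127 126 126 126 123 121 121 121 119 114 109 106 105]
 [131 132 128 124 124 131 114 116 117 118 115 110 103]
 [126 126 127 149 233 237 237 214 118 120 114 108 102]
 [128 127 121 194 235 229 231 237 190 124 122 114 107]
 [127 128 127 180 235 231 232 232 220 128 126 118 112]
 [124 128 126 118 229 236 232 234 207 138 134 125 114]
 [128 125 122 123 117 187 240 216 154 145 136 127 120]
 [126 123 125 129 125 121 119 123 137 142 135 131 131]
 [124 125 125 127 123 127 130 127 122 123 129 128 128]]
```

View pics/w2c.png

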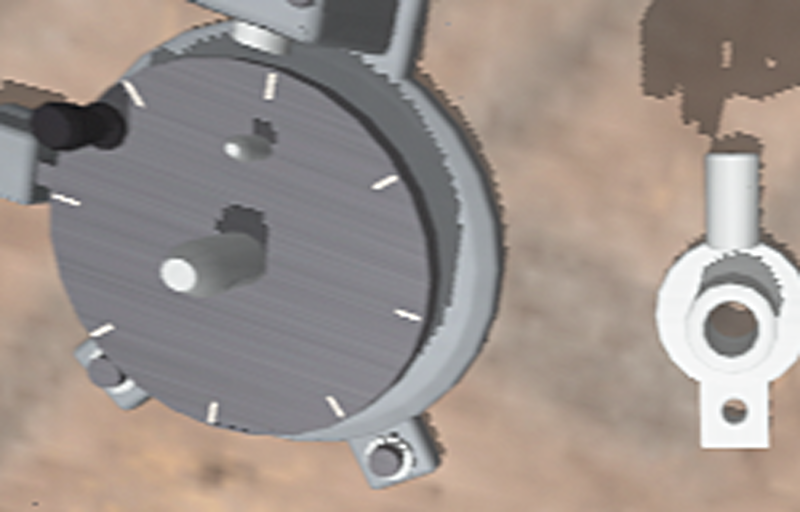

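Call:
{"fn": "apply_moves", "kwargs": {"targets": [{"tx": 0.17,"ty": -0.23,"tz": 0,"spin": 0,"hand": -1},{"tx": 0,"ty": 0,"tz": 0.8,"spin": 0,"hand": -1},{"tx": 0,"ty": 0,"tz": 0.8,"spin": 0,"hand": -1},{"tx": 0,"ty": 0,"tz": 0.8,"spin": 0,"hand": -0.6},{"tx": 0,"ty": 0,"tz": 0.6,"spin": 0,"hand": -0.5},{"tx": 0,"ty": 0,"tz": 0.4,"spin": 0,"hand": -0.5},{"tx": 0,"ty": 0,"tz": 0.2,"spin": 0,"hand": -0.5},{"tx": 0,"ty": 0,"tz": 0,"spin": 0,"hand": -0.5},{"tx": 0,"ty": 0,"tz": 0,"spin": 0,"hand": -0.5}]}}

```text
clock: 3.58
eef_pos: [0.5294, 0.1518, 0.0162]
ee_rot: [-3.142, -0.002, 0.239]
ft_force: [0.1, -0.5, 0.5]
finger_gap: 0.743
grip_force: 0.0
```

```bash
python3 - <<'E'
from h import *
w=np.load('w1.npz');c=(w['K'],w['e'],w['M'])
print(ray('',[(65.6,135.6)],.082,c),ray('',[(82.5,96.3)],.063,c))
f=lambda p:np.array(p)/3.2+[10,50]-.35
print(ray('',[f((271,86)),f((212,412)),f((134,93)),f((336,406)),f((66,199)),f((407,315)),f((102,330)),f((385,183))],.046,c).round(4))
E
```

```text
[[0.51486197 0.32389902 0.082     ]] [[0.55264462 0.32036368 0.063     ]]
[[0.5725 0.3187 0.046 ]
 [0.4574 0.3299 0.046 ]
 [0.5596 0.3611 0.046 ]
 [0.4705 0.2873 0.046 ]
 [0.5203 0.3817 0.046 ]
 [0.5093 0.267  0.046 ]
 [0.4781 0.3688 0.046 ]
 [0.5514 0.2797 0.046 ]]
```

Call:
{"fn": "apply_moves", "kwargs": {"newtons": 60, "targets": [{"tx": 0.02,"ty": -0.1,"tz": 0.03,"spin": -0.1,"hand": -0.5},{"tx": 0,"ty": 0,"tz": 0,"spin": 0,"hand": -0.5},{"tx": 0,"ty": 0,"tz": 0,"spin": 0,"hand": 1},{"tx": 0,"ty": 0,"tz": 0,"spin": 0,"hand": 1},{"tx": 0,"ty": 0,"tz": 0,"spin": 0,"hand": 1},{"tx": 0,"ty": 0,"tz": 0,"spin": 0,"hand": 1},{"tx": 0,"ty": 0,"tz": 0,"spin": 0,"hand": 1}]}}

```text
clock: 4.45
eef_pos: [0.5284, 0.1578, 0.0139]
ee_rot: [3.141, -0.0, 0.248]
ft_force: [-0.6, -0.3, 5.8]
finger_gap: 0.366
grip_force: 60.5
```

Call:
{"fn": "apply_moves", "kwargs": {"targets": [{"tx": 0,"ty": 0,"tz": -0.5,"spin": 0,"hand": 1},{"tx": 0,"ty": 0,"tz": -0.8,"spin": 0,"hand": 1},{"tx": 0,"ty": 0,"tz": -0.7,"spin": 0,"hand": 1},{"tx": 0.1,"ty": -0.6,"tz": 0,"spin": 0,"hand": 1},{"tx": 0.1,"ty": -0.6,"tz": 0,"spin": 0,"hand": 1},{"tx": 0.1,"ty": -0.6,"tz": 0,"spin": 0,"hand": 1},{"tx": 0.1,"ty": -0.6,"tz": 0,"spin": 0,"hand": 1},{"tx": 0.06,"ty": -0.34,"tz": 0,"spin": 0,"hand": 1},{"tx": 0,"ty": 0,"tz": 0,"spin": 0,"hand": 1}]}}

```text
clock: 5.58
eef_pos: [0.5139, 0.3253, 0.1329]
ee_rot: [-3.141, 0.001, 0.25]
ft_force: [-0.1, -1.0, -2.8]
finger_gap: 0.366
grip_force: 60.4
```

Call:
{"fn": "apply_moves", "kwargs": {"targets": [{"tx": 0,"ty": 0,"tz": 0,"spin": -1,"hand": 1},{"tx": 0,"ty": 0,"tz": 0,"spin": -1,"hand": 1},{"tx": 0,"ty": 0,"tz": 0,"spin": -1,"hand": 1},{"tx": 0,"ty": 0,"tz": 0,"spin": -1,"hand": 1},{"tx": 0,"ty": 0,"tz": 0,"spin": -1,"hand": 1},{"tx": 0,"ty": 0,"tz": 0,"spin": -1,"hand": 1},{"tx": 0,"ty": 0,"tz": 0,"spin": -1,"hand": 1},{"tx": 0,"ty": 0,"tz": 0,"spin": -1,"hand": 1},{"tx": 0,"ty": 0,"tz": 0,"spin": -1,"hand": 1},{"tx": 0,"ty": 0,"tz": 0,"spin": -1,"hand": 1},{"tx": 0,"ty": 0,"tz": 0,"spin": -1,"hand": 1},{"tx": 0,"ty": 0,"tz": 0,"spin": -1,"hand": 1},{"tx": 0,"ty": 0,"tz": 0,"spin": -1,"hand": 1},{"tx": 0,"ty": 0,"tz": 0,"spin": -1,"hand": 1},{"tx": 0,"ty": 0,"tz": 0,"spin": -1,"hand": 1},{"tx": 0,"ty": 0,"tz": 0,"spin": -1,"hand": 1},{"tx": 0,"ty": 0,"tz": 0,"spin": -1,"hand": 1},{"tx": 0,"ty": 0,"tz": 0,"spin": -1,"hand": 1}]}}

```text
clock: 7.82
eef_pos: [0.5156, 0.3202, 0.1329]
ee_rot: [-3.141, 0.004, 1.687]
ft_force: [0.1, -0.8, -3.2]
finger_gap: 0.363
grip_force: 60.3
```

Call:
{"fn": "apply_moves", "kwargs": {"targets": [{"tx": 0,"ty": 0,"tz": 0,"spin": -1,"hand": 1},{"tx": 0,"ty": 0,"tz": 0,"spin": -1,"hand": 1},{"tx": 0,"ty": 0,"tz": 0,"spin": -1,"hand": 1},{"tx": 0,"ty": 0,"tz": 0,"spin": -1,"hand": 1},{"tx": 0,"ty": 0,"tz": 0,"spin": -1,"hand": 1},{"tx": 0,"ty": 0,"tz": 0,"spin": -1,"hand": 1},{"tx": 0,"ty": 0,"tz": 0,"spin": -1,"hand": 1},{"tx": 0,"ty": 0,"tz": 0,"spin": -1,"hand": 1},{"tx": 0,"ty": 0,"tz": 0,"spin": -1,"hand": 1},{"tx": 0,"ty": 0,"tz": 0,"spin": -1,"hand": 1},{"tx": 0,"ty": 0,"tz": 0,"spin": -1,"hand": 1},{"tx": 0,"ty": 0,"tz": 0,"spin": -1,"hand": 1},{"tx": 0,"ty": 0,"tz": 0,"spin": -1,"hand": 1},{"tx": 0,"ty": 0,"tz": 0,"spin": -1,"hand": 1},{"tx": 0,"ty": 0,"tz": 0,"spin": -1,"hand": 1},{"tx": 0,"ty": 0,"tz": 0,"spin": -1,"hand": 1},{"tx": 0,"ty": 0,"tz": 0,"spin": 0,"hand": 1},{"tx": 0,"ty": 0,"tz": 0,"spin": 0,"hand": 1}]}}

```text
clock: 10.07
eef_pos: [0.5152, 0.3222, 0.1331]
ee_rot: [-3.14, 0.0, 2.965]
ft_force: [-0.0, -1.4, -3.3]
finger_gap: 0.369
grip_force: 60.3
```

```bash
python3 - <<'E'
from h import *
o=bot.get_obs();print(o['clock'],o['eef_pos'],o['ee_rot'],o['q'].round(2),o['ft_force'])
c=cam('wrist')
for n in('wrist','top','scene'):
    p,d=bot.get_image(n); np.savez(n+'2.npz',p=p,d=d,K=c[0],e=c[1],M=c[2]); 
    if n=='wrist': a=p
    if n=='scene': b=cv2.resize(p[100:250,200:360],None,fx=2.56,fy=2.56,interpolation=cv2.INTER_CUBIC)
cv2.imwrite('pics/w3.png',np.hstack([cv2.resize(a[100:384,90:410],(432,384)),b[:384,:368]])[:,:,::-1])
E
```

```text
10.075 [0.51520276 0.32222506 0.13309223] [-3.13974296e+00  3.56158333e-04  2.96499468e+00] [-0.24  0.89 -0.74  1.69  0.76  0.88  0.09] [-0.02161454 -1.35729939 -3.26821883]
```

View pics/w3.png

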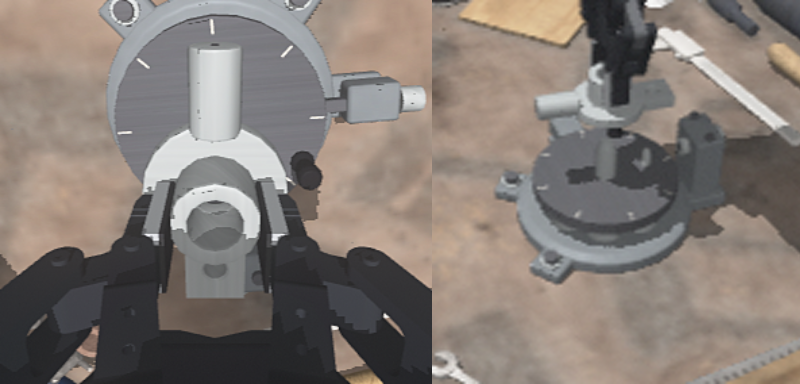

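The left half shows the flange held square, with the bore at about (214,225), the ear hole at (215,271) and five table ticks visible. The right half shows it hovering over the spindle. Next I'll get the bore-to-axis offset from this one view.

```bash
python3 - <<'E'
from h import *
w=np.load('wrist2.npz');c=(w['K'],w['e'],w['M']);p=w['p'];g=cv2.cvtColor(p,cv2.COLOR_RGB2GRAY)
f=lambda a,b:np.array([90+a/1.35,100+b/1.352])-.15
def tick(a,b):
    x,y=f(a,b).round().astype(int); A=g[y-7:y+8,x-7:x+8].astype(float); m=A>190; yy,xx=np.nonzero(m); return np.array([x-7+xx.mean(),y-7+yy.mean()])
tk=np.array([tick(*q) for q in[(124,132),(143,63),(212,27),(287,51),(316,117)]]);print(tk.round(1))
P=ray('',tk,.046,c);print(P.round(4))
A=np.c_[2*P[:,:2],np.ones(5)];s=np.linalg.lstsq(A,(P[:,:2]**2).sum(1),rcond=None)[0];r=np.sqrt(s[2]+s[0]**2+s[1]**2);print('table centre',s[:2],'r',r,'opp mid',(P[0]+P[4])/2, 'middle tick ang',np.arctan2(*(P[2]-(P[0]+P[4])/2)[1::-1]))
# hub ring: bright mask
x0,y0,x1,y1=215,230,285,302
m=(g[y0:y1,x0:x1]>200).astype(np.uint8)
cs,h=cv2.findContours(m,cv2.RETR_CCOMP,cv2.CHAIN_APPROX_NONE)
for k,q in enumerate(cs):
    if len(q)>25: e=cv2.fitEllipse(q);print(len(q),h[0][k],np.array(e[0])+[x0,y0],e[1],ray('',[np.array(e[0])+[x0,y0]],.1532,c).round(4))
e=f(215,271);print('ear',e,ray('',[e],.1292,c))
for y in range(140,200,12):
    xs=np.where(g[y,215:285]>195)[0]; print(y,xs.min()+215,xs.max()+215,end=';')
print(g[294:306,240:260])
E
```

```text
[[182.5 197.6]
 [195.7 146.6]
 [246.6 119.6]
 [302.  137.6]
 [324.5 186.5]]
[[0.5089 0.2685 0.046 ]
 [0.47   0.2888 0.046 ]
 [0.4569 0.3309 0.046 ]
 [0.4774 0.3699 0.046 ]
 [0.5197 0.383  0.046 ]]
table centre [0.51413497 0.32570427] r 0.057515504824213644 opp mid [0.51427977 0.32572763 0.046     ] middle tick ang 3.051997983820366
194 [ 5 -1  1 -1] [249.68425369 260.51318169] (44.466590881347656, 59.56895065307617) [[0.5092 0.3239 0.1532]]
ear [249.10925926 300.29378698] [[0.55069255 0.31614031 0.1292    ]]
140 237 261;152 237 261;164 237 260;176 237 260;188 237 259;[[128 127 129 128 130 130 130 131 131 128 127 125 126 127 127 128 127 127
  128 129]
 [126 113 101  99 105 116 126 131 128 127 125 126 119 111 106  95  98 115
  125 132]
 [119 104  94  95  95  95  94  94 100 106 102  98  98  98  96  94  96 105
  122 132]
 [111  99  92  97  99  98  99  98  99 100 101 101 101 101  98  97  90 102
  119 127]
 [107  94  91  97 100  99 100  99 100 100 100 101 100 100  99  97  92  98
  113 126]
 [109  95  91  96 100 101 100 101 100  99  99  99 101 100  98  97  91  98
  112 124]
 [115 101  88  94  97 101 101 100 101 100  99  99  98  99  98  94  90 105
  120 124]
 [120 107  90  93  97 100 102 102 102 100 101  98  98  97  96  94  92 109
  122 126]
 [120 115  99  92  95  97 101 103 101 102 101 100  97  96  94  90 102 119
  121 126]
 [124 124 118 100  92  95  99 102 103 101 100 100  99  95  92 104 121 122
  123 130]
 [127 124 125 122 110  98  96  99 101 100  99  98  95 104 121 127 122 122
  127 131]
 [128 128 126 124 126 124 111 103 106 108 107 110 122 132 128 125 123 127
  129 131]]
```

Call:
{"fn": "apply_moves", "kwargs": {"targets": [{"tx": 0,"ty": 0,"tz": 0,"spin": -1,"hand": 1},{"tx": -0.01,"ty": 0.05,"tz": 0.1,"spin": 0,"hand": 1},{"tx": 0,"ty": 0,"tz": 0.2,"spin": 0,"hand": 1},{"tx": 0,"ty": 0,"tz": 0,"spin": 0,"hand": 1},{"tx": 0,"ty": 0,"tz": 0,"spin": 0,"hand": 1}]}}

```text
clock: 10.85
eef_pos: [0.5155, 0.327, 0.1152]
ee_rot: [-3.141, -0.0, 3.048]
ft_force: [-0.0, 0.3, -1.7]
finger_gap: 0.361
grip_force: 60.3
```

Call:
{"fn": "apply_moves", "kwargs": {"targets": [{"tx": -0.005,"ty": -0.03,"tz": 0.15,"spin": 0,"hand": 1},{"tx": 0,"ty": 0,"tz": 0,"spin": 0,"hand": 1},{"tx": 0,"ty": 0,"tz": 0,"spin": 0,"hand": 1}]}}

```text
clock: 11.22
eef_pos: [0.5157, 0.3251, 0.1064]
ee_rot: [-3.142, -0.0, 3.048]
ft_force: [-0.8, -0.2, -2.7]
finger_gap: 0.367
grip_force: 60.3
```

```bash
python3 - <<'E'
from h import *
o=bot.get_obs();print(o['clock'],o['eef_pos'],o['ee_rot'],o['q'].round(2),o['ft_force'])
c=cam('wrist')
p,d=bot.get_image('wrist');np.savez('wrist3.npz',p=p,d=d,K=c[0],e=c[1],M=c[2])
zu=o['eef_pos'][2]-.0139
g=cv2.cvtColor(p,cv2.COLOR_RGB2GRAY)
a=g[292:310,238:262];m=(a<112).astype(np.uint8);n,l,s,ce=cv2.connectedComponentsWithStats(m);k=1+s[1:,4].argmax()
E=ce[k]+[238,292];print('ear',E,s[k],ray('',[E],zu+.01,c))
t=(g[90:220,160:345]>190).astype(np.uint8);n,l,s,ce=cv2.connectedComponentsWithStats(t)
q=[ce[i]+[160,90] for i in range(1,n) if 12<s[i,4]<120];print([s[i,4] for i in range(1,n)])
P=ray('',q,.046,c);print(P.round(4))
E
```

```text
11.225 [0.51574027 0.32508717 0.10641243] [-3.14152117e+00 -4.48704935e-05  3.04772723e+00] [-0.24  0.93 -0.74  1.7   0.81  0.85  0.13] [-0.81886343 -0.15921987 -2.71899985]
ear [248.71523179 299.56291391] [  2   3  18  11 151] [[0.5510623  0.32181401 0.10251243]]
[np.int32(164), np.int32(176), np.int32(102), np.int32(1), np.int32(1), np.int32(5), np.int32(15), np.int32(1), np.int32(1), np.int32(36), np.int32(3160), np.int32(25), np.int32(25), np.int32(23), np.int32(22)]
[[0.4444 0.3316 0.046 ]
 [0.4465 0.2854 0.046 ]
 [0.4567 0.3309 0.046 ]
 [0.4699 0.2887 0.046 ]
 [0.4773 0.3701 0.046 ]
 [0.5088 0.268  0.046 ]
 [0.5196 0.3831 0.046 ]]
```

Call:
{"fn": "apply_moves", "kwargs": {"targets": [{"tx": -0.01,"ty": 0,"tz": 0.12,"spin": 0,"hand": 1},{"tx": 0,"ty": 0,"tz": 0.1,"spin": 0,"hand": 1},{"tx": 0,"ty": 0,"tz": 0,"spin": 0,"hand": 1}]}}

```text
clock: 11.65
eef_pos: [0.516, 0.3246, 0.0924]
ee_rot: [-3.14, -0.001, 3.048]
ft_force: [-0.2, -0.5, -1.7]
finger_gap: 0.369
grip_force: 60.3
```

Call:
{"fn": "apply_moves", "kwargs": {"targets": [{"tx": 0,"ty": 0,"tz": 0.08,"spin": 0,"hand": 1},{"tx": 0,"ty": 0,"tz": 0.06,"spin": 0,"hand": 1},{"tx": 0,"ty": 0,"tz": 0,"spin": 0,"hand": 1}]}}

```text
clock: 12.02
eef_pos: [0.5162, 0.3249, 0.0845]
ee_rot: [-3.141, -0.0, 3.048]
ft_force: [0.0, -0.3, -2.6]
finger_gap: 0.369
grip_force: 60.3
```

Call:
{"fn": "apply_moves", "kwargs": {"targets": [{"tx": 0,"ty": 0,"tz": 0.07,"spin": 0,"hand": 1},{"tx": 0,"ty": 0,"tz": 0.07,"spin": 0,"hand": 1},{"tx": 0,"ty": 0,"tz": 0.0,"spin": 0,"hand": 1}]}}

```text
clock: 12.4
eef_pos: [0.5161, 0.3248, 0.076]
ee_rot: [-3.141, -0.0, 3.048]
ft_force: [0.1, -0.8, -3.0]
finger_gap: 0.365
grip_force: 60.3
```

Call:
{"fn": "apply_moves", "kwargs": {"targets": [{"tx": 0,"ty": 0,"tz": 0.05,"spin": 0,"hand": 1},{"tx": 0,"ty": 0,"tz": 0.05,"spin": 0,"hand": 1},{"tx": 0,"ty": 0,"tz": 0.0,"spin": 0,"hand": 1}]}}

```text
clock: 12.78
eef_pos: [0.5162, 0.3249, 0.0702]
ee_rot: [-3.141, -0.0, 3.048]
ft_force: [0.0, -0.2, -3.0]
finger_gap: 0.366
grip_force: 60.3
```

Call:
{"fn": "apply_moves", "kwargs": {"targets": [{"tx": 0,"ty": 0,"tz": 0.06,"spin": 0,"hand": 1},{"tx": 0,"ty": 0,"tz": 0.06,"spin": 0,"hand": 1},{"tx": 0,"ty": 0,"tz": 0.03,"spin": 0,"hand": 1},{"tx": 0,"ty": 0,"tz": 0.02,"spin": 0,"hand": 1},{"tx": 0,"ty": 0,"tz": 0.0,"spin": 0,"hand": 1}]}}

```text
clock: 13.4
eef_pos: [0.5163, 0.325, 0.0602]
ee_rot: [-3.141, -0.0, 3.048]
ft_force: [-0.2, -0.3, -2.7]
finger_gap: 0.369
grip_force: 60.3
```

Call:
{"fn": "apply_moves", "kwargs": {"targets": [{"tx": 0,"ty": 0,"tz": 0.02,"spin": 0,"hand": 1},{"tx": 0,"ty": 0,"tz": 0.0,"spin": 0,"hand": 1},{"tx": 0,"ty": 0,"tz": 0.0,"spin": 0,"hand": 1}]}}

```text
clock: 13.78
eef_pos: [0.5165, 0.3252, 0.0599]
ee_rot: [3.141, 0.001, 3.048]
ft_force: [-1.6, -1.7, 5.3]
finger_gap: 0.366
grip_force: 61.4
```

Call:
{"fn": "apply_moves", "kwargs": {"targets": [{"tx": 0,"ty": 0,"tz": 0,"spin": 0,"hand": 0},{"tx": 0,"ty": 0,"tz": 0,"spin": 0,"hand": 0},{"tx": 0,"ty": 0,"tz": 0,"spin": 0,"hand": 0},{"tx": 0.02,"ty": 0,"tz": -0.01,"spin": 0,"hand": 0},{"tx": 0,"ty": 0,"tz": 0,"spin": 0,"hand": 0}]}}

```text
clock: 14.4
eef_pos: [0.515, 0.3253, 0.0597]
ee_rot: [3.141, -0.0, 3.048]
ft_force: [0.3, -0.3, -0.7]
finger_gap: 0.5
grip_force: 0.0
```

```bash
python3 - <<'E'
from h import *
o=bot.get_obs();print(o['clock'],o['eef_pos'],o['ee_rot'],o['q'].round(2),o['ft_force'],o['finger_gap'])
c=cam('wrist')
p,d=bot.get_image('wrist');np.savez('wrist4.npz',p=p,d=d,K=c[0],e=c[1],M=c[2])
s,_=bot.get_image('scene')
b=cv2.resize(s[100:250,200:360],None,fx=2.56,fy=2.56,interpolation=cv2.INTER_CUBIC)
cv2.imwrite('pics/w4.png',np.hstack([cv2.resize(p[100:384,90:410],(432,384)),b[:384,:368]])[:,:,::-1])
E
```

```text
14.4 [0.5149989  0.32533739 0.05972486] [ 3.14148826e+00 -4.01732888e-05  3.04807571e+00] [-0.27  0.99 -0.69  1.72  0.87  0.77  0.08] [ 0.26458144 -0.32667365 -0.66604769] 0.49959872208113687
```

View pics/w4.png

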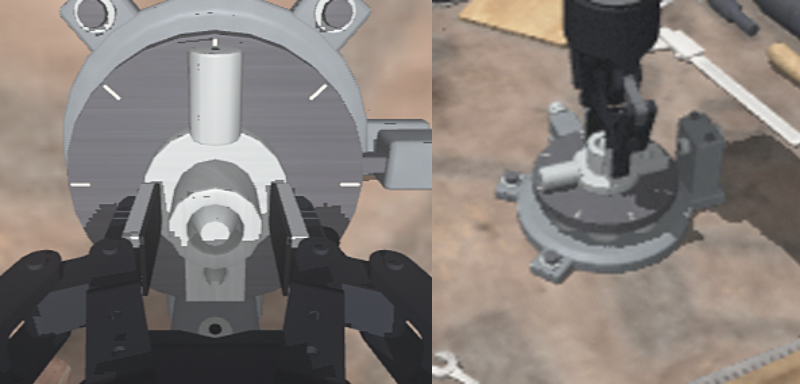

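The flange sits flat with the spindle in the bore and the dowel in the ear. Now I'll grip the hub, centred on the axis, and turn anticlockwise.

Call:
{"fn": "apply_moves", "kwargs": {"newtons": 60, "targets": [{"tx": 0,"ty": 0,"tz": 0,"spin": 0,"hand": 1},{"tx": 0,"ty": 0,"tz": 0,"spin": 0,"hand": 1},{"tx": 0,"ty": 0,"tz": 0,"spin": 0,"hand": 1},{"tx": 0,"ty": 0,"tz": 0,"spin": 0,"hand": 1},{"tx": 0,"ty": 0,"tz": 0,"spin": -1,"hand": 1},{"tx": 0,"ty": 0,"tz": 0,"spin": -1,"hand": 1},{"tx": 0,"ty": 0,"tz": 0,"spin": -1,"hand": 1},{"tx": 0,"ty": 0,"tz": 0,"spin": -1,"hand": 1},{"tx": 0,"ty": 0,"tz": 0,"spin": -1,"hand": 1},{"tx": 0,"ty": 0,"tz": 0,"spin": 0,"hand": 1}]}}

```text
clock: 15.75
eef_pos: [0.5154, 0.3244, 0.0599]
ee_rot: [-3.14, -0.0, -2.836]
ft_force: [-1.5, -2.5, 6.4]
finger_gap: 0.366
grip_force: 60.5
```

```bash
cat > s.py <<'E'
from h import *
o=bot.get_obs();print(o['clock'],o['eef_pos'].round(4),o['ee_rot'].round(3),o['q'].round(2),o['ft_force'].round(1),o['wrist_torque'].round(2),o['finger_gap'])
E
python3 s.py
```

```text
15.75 [0.5154 0.3244 0.0599] [-3.14  -0.    -2.836] [-0.22  1.02 -0.78  1.72  0.95  0.83  0.42] [-1.5 -2.5  6.4] [-0.41  0.15  0.02] 0.36604199583569214
```

Call:
{"fn": "apply_moves", "kwargs": {"targets": [{"tx": 0,"ty": 0,"tz": 0,"spin": -1,"hand": 1},{"tx": 0,"ty": 0,"tz": 0,"spin": -1,"hand": 1},{"tx": 0,"ty": 0,"tz": 0,"spin": -1,"hand": 1},{"tx": 0,"ty": 0,"tz": 0,"spin": -1,"hand": 1},{"tx": 0,"ty": 0,"tz": 0,"spin": -0.8,"hand": 1},{"tx": 0,"ty": 0,"tz": 0,"spin": 0,"hand": 1},{"tx": 0,"ty": 0,"tz": 0,"spin": 0,"hand": 1}]}}

```text
clock: 16.62
eef_pos: [0.515, 0.3257, 0.06]
ee_rot: [3.141, 0.001, -2.452]
ft_force: [-2.1, 1.3, 5.4]
finger_gap: 0.368
grip_force: 60.4
```

```bash
python3 s.py
```

```text
16.625 [0.515  0.3257 0.06  ] [ 3.141e+00  1.000e-03 -2.452e+00] [-0.19  1.05 -0.86  1.71  1.01  0.89  0.76] [-2.1  1.3  5.4] [0.11 0.23 0.01] 0.3679213457606101
```

Call:
{"fn": "apply_moves", "kwargs": {"targets": [{"tx": 0,"ty": 0,"tz": 0,"spin": -1,"hand": 1},{"tx": 0,"ty": 0,"tz": 0,"spin": -1,"hand": 1},{"tx": 0,"ty": 0,"tz": 0,"spin": -1,"hand": 1},{"tx": 0,"ty": 0,"tz": 0,"spin": -1,"hand": 1},{"tx": 0,"ty": 0,"tz": 0,"spin": -1,"hand": 1},{"tx": 0,"ty": 0,"tz": 0,"spin": -1,"hand": 1},{"tx": 0,"ty": 0,"tz": 0,"spin": -1,"hand": 1},{"tx": 0,"ty": 0,"tz": 0,"spin": -1,"hand": 1},{"tx": 0,"ty": 0,"tz": 0,"spin": -1,"hand": 1},{"tx": 0,"ty": 0,"tz": 0,"spin": -0.8,"hand": 1},{"tx": 0,"ty": 0,"tz": 0,"spin": 0,"hand": 1},{"tx": 0,"ty": 0,"tz": 0,"spin": 0,"hand": 1}]}}

```text
clock: 18.12
eef_pos: [0.5151, 0.3254, 0.0599]
ee_rot: [-3.141, 0.0, -1.668]
ft_force: [-1.7, 0.4, 5.7]
finger_gap: 0.367
grip_force: 60.5
```

```bash
python3 s.py
```

```text
18.125 [0.5151 0.3254 0.0599] [-3.141  0.    -1.668] [-0.13  1.1  -1.    1.71  1.1   1.    1.48] [-1.7  0.4  5.7] [-0.05  0.23  0.07] 0.36651426930601183
```

Call:
{"fn": "apply_moves", "kwargs": {"targets": [{"tx": 0,"ty": 0,"tz": 0,"spin": 0,"hand": -0.1},{"tx": 0,"ty": 0,"tz": 0,"spin": 0,"hand": -0.1},{"tx": 0,"ty": 0,"tz": 0,"spin": 0,"hand": -0.1},{"tx": 0,"ty": 0,"tz": -0.3,"spin": 0,"hand": -0.1},{"tx": 0,"ty": 0,"tz": -0.5,"spin": 0,"hand": -0.1},{"tx": 0,"ty": 0,"tz": 0,"spin": 0,"hand": -0.1}]}}

```text
clock: 18.88
eef_pos: [0.5161, 0.3271, 0.1112]
ee_rot: [-3.138, 0.005, -1.667]
ft_force: [0.1, 0.1, -0.5]
finger_gap: 0.548
grip_force: 0.0
```

Call:
{"fn": "apply_moves", "kwargs": {"targets": [{"tx": 0,"ty": 0,"tz": 0,"spin": 1,"hand": -0.1},{"tx": 0,"ty": 0,"tz": 0,"spin": 1,"hand": -0.1},{"tx": 0,"ty": 0,"tz": 0,"spin": 1,"hand": -0.1},{"tx": 0,"ty": 0,"tz": 0,"spin": 1,"hand": -0.1},{"tx": 0,"ty": 0,"tz": 0,"spin": 1,"hand": -0.1},{"tx": 0,"ty": 0,"tz": 0,"spin": 1,"hand": -0.1},{"tx": 0,"ty": 0,"tz": 0,"spin": 1,"hand": -0.1},{"tx": 0,"ty": 0,"tz": 0,"spin": 1,"hand": -0.1},{"tx": 0,"ty": 0,"tz": 0,"spin": 1,"hand": -0.1},{"tx": 0,"ty": 0,"tz": 0,"spin": 1,"hand": -0.1},{"tx": 0,"ty": 0,"tz": 0,"spin": 1,"hand": -0.1},{"tx": 0,"ty": 0,"tz": 0,"spin": 1,"hand": -0.1},{"tx": 0,"ty": 0,"tz": 0,"spin": 1,"hand": -0.1},{"tx": 0,"ty": 0,"tz": 0,"spin": 1,"hand": -0.1},{"tx": 0,"ty": 0,"tz": 0,"spin": 1,"hand": -0.1},{"tx": 0,"ty": 0,"tz": 0,"spin": 1,"hand": -0.1},{"tx": 0,"ty": 0,"tz": 0,"spin": 1,"hand": -0.1},{"tx": 0,"ty": 0,"tz": 0,"spin": 1,"hand": -0.1},{"tx": 0,"ty": 0,"tz": 0,"spin": 1,"hand": -0.1}]}}

```text
clock: 21.25
eef_pos: [0.5149, 0.3251, 0.1077]
ee_rot: [-3.141, -0.0, 3.093]
ft_force: [0.3, -0.5, -0.0]
finger_gap: 0.549
grip_force: 0.0
```

Call:
{"fn": "apply_moves", "kwargs": {"targets": [{"tx": 0,"ty": 0,"tz": 0,"spin": 1,"hand": -0.1},{"tx": 0,"ty": 0,"tz": 0,"spin": 1,"hand": -0.1},{"tx": 0,"ty": 0,"tz": 0,"spin": 1,"hand": -0.1},{"tx": 0,"ty": 0,"tz": 0,"spin": 1,"hand": -0.1},{"tx": 0,"ty": 0,"tz": 0,"spin": 1,"hand": -0.1},{"tx": 0,"ty": 0,"tz": 0,"spin": 1,"hand": -0.1},{"tx": 0,"ty": 0,"tz": 0,"spin": 1,"hand": -0.1},{"tx": 0,"ty": 0,"tz": 0,"spin": 1,"hand": -0.1},{"tx": 0,"ty": 0,"tz": 0,"spin": 1,"hand": -0.1},{"tx": 0,"ty": 0,"tz": 0,"spin": 1,"hand": -0.1},{"tx": 0,"ty": 0,"tz": 0,"spin": 1,"hand": -0.1},{"tx": 0,"ty": 0,"tz": 0,"spin": 1,"hand": -0.1},{"tx": 0,"ty": 0,"tz": 0,"spin": 1,"hand": -0.1},{"tx": 0,"ty": 0,"tz": 0,"spin": 1,"hand": -0.1},{"tx": 0,"ty": 0,"tz": 0,"spin": 1,"hand": -0.1},{"tx": 0,"ty": 0,"tz": 0,"spin": 1,"hand": -0.1},{"tx": 0,"ty": 0,"tz": 0,"spin": 1,"hand": -0.1},{"tx": 0,"ty": 0,"tz": 0,"spin": 1,"hand": -0.1},{"tx": 0,"ty": 0,"tz": 0,"spin": 0,"hand": -0.1},{"tx": 0,"ty": 0,"tz": 0,"spin": 0,"hand": -0.1}]}}

```text
clock: 23.75
eef_pos: [0.515, 0.3252, 0.1077]
ee_rot: [-3.141, 0.0, 1.657]
ft_force: [0.0, 0.0, -0.1]
finger_gap: 0.552
grip_force: 0.0
```

```bash
python3 s.py
```

```text
23.75 [0.515  0.3252 0.1077] [-3.141  0.     1.657] [-0.44  0.85 -0.36  1.71  0.44  0.66 -0.95] [ 0.   0.  -0.1] [-0.03  0.01  0.01] 0.5519780180087519
```

Call:
{"fn": "apply_moves", "kwargs": {"targets": [{"tx": 0,"ty": 0,"tz": 0,"spin": 1,"hand": -0.1},{"tx": 0,"ty": 0,"tz": 0,"spin": 1,"hand": -0.1},{"tx": 0,"ty": 0,"tz": 0,"spin": 0.3,"hand": -0.1},{"tx": 0,"ty": 0,"tz": 0.2,"spin": 0,"hand": -0.1},{"tx": 0,"ty": 0,"tz": 0.3,"spin": 0,"hand": -0.1},{"tx": 0,"ty": 0,"tz": 0.2,"spin": 0,"hand": -0.1},{"tx": 0,"ty": 0,"tz": 0.1,"spin": 0,"hand": -0.1},{"tx": 0,"ty": 0,"tz": 0,"spin": 0,"hand": -0.1},{"tx": 0,"ty": 0,"tz": 0,"spin": 0,"hand": -0.1}]}}

```text
clock: 24.88
eef_pos: [0.5154, 0.3254, 0.06]
ee_rot: [3.141, -0.001, 1.472]
ft_force: [-0.6, 0.1, 0.3]
finger_gap: 0.558
grip_force: 0.0
```

```bash
python3 s.py
```

```text
24.875 [0.5154 0.3254 0.06  ] [ 3.141e+00 -1.000e-03  1.472e+00] [-0.49  0.91 -0.27  1.73  0.41  0.56 -1.11] [-0.6  0.1  0.3] [-0.07 -0.01 -0.06] 0.5581347680606561
```

Call:
{"fn": "apply_moves", "kwargs": {"newtons": 60, "targets": [{"tx": 0,"ty": 0,"tz": 0,"spin": 0,"hand": 1},{"tx": 0,"ty": 0,"tz": 0,"spin": 0,"hand": 1},{"tx": 0,"ty": 0,"tz": 0,"spin": 0,"hand": 1},{"tx": 0,"ty": 0,"tz": 0,"spin": 0,"hand": 1},{"tx": 0,"ty": 0,"tz": 0,"spin": -1,"hand": 1},{"tx": 0,"ty": 0,"tz": 0,"spin": -1,"hand": 1},{"tx": 0,"ty": 0,"tz": 0,"spin": -1,"hand": 1},{"tx": 0,"ty": 0,"tz": 0,"spin": -1,"hand": 1},{"tx": 0,"ty": 0,"tz": 0,"spin": -1,"hand": 1},{"tx": 0,"ty": 0,"tz": 0,"spin": -1,"hand": 1},{"tx": 0,"ty": 0,"tz": 0,"spin": -1,"hand": 1},{"tx": 0,"ty": 0,"tz": 0,"spin": -1,"hand": 1},{"tx": 0,"ty": 0,"tz": 0,"spin": -1,"hand": 1},{"tx": 0,"ty": 0,"tz": 0,"spin": -0.8,"hand": 1},{"tx": 0,"ty": 0,"tz": 0,"spin": 0,"hand": 1},{"tx": 0,"ty": 0,"tz": 0,"spin": 0,"hand": 1}]}}

```text
clock: 26.88
eef_pos: [0.5153, 0.3257, 0.0605]
ee_rot: [3.14, -0.0, 2.256]
ft_force: [-1.0, 0.1, 5.8]
finger_gap: 0.365
grip_force: 60.4
```

Call:
{"fn": "apply_moves", "kwargs": {"targets": [{"tx": 0,"ty": 0,"tz": 0,"spin": -1,"hand": 1},{"tx": 0,"ty": 0,"tz": 0,"spin": -1,"hand": 1},{"tx": 0,"ty": 0,"tz": 0,"spin": -1,"hand": 1},{"tx": 0,"ty": 0,"tz": 0,"spin": -1,"hand": 1},{"tx": 0,"ty": 0,"tz": 0,"spin": -1,"hand": 1},{"tx": 0,"ty": 0,"tz": 0,"spin": -1,"hand": 1},{"tx": 0,"ty": 0,"tz": 0,"spin": -1,"hand": 1},{"tx": 0,"ty": 0,"tz": 0,"spin": -1,"hand": 1},{"tx": 0,"ty": 0,"tz": 0,"spin": -1,"hand": 1},{"tx": 0,"ty": 0,"tz": 0,"spin": -0.8,"hand": 1},{"tx": 0,"ty": 0,"tz": 0,"spin": 0,"hand": 1},{"tx": 0,"ty": 0,"tz": 0,"spin": 0,"hand": 1}]}}

```text
clock: 28.38
eef_pos: [0.5154, 0.3256, 0.0605]
ee_rot: [3.141, 0.001, 3.04]
ft_force: [-2.0, -0.5, 5.3]
finger_gap: 0.368
grip_force: 60.4
```

```bash
python3 s.py
```

```text
28.375 [0.5154 0.3256 0.0605] [3.141e+00 1.000e-03 3.040e+00] [-0.28  0.98 -0.67  1.72  0.85  0.75  0.08] [-2.  -0.5  5.3] [-0.1   0.23  0.1 ] 0.36809541826888703
```

Call:
{"fn": "apply_moves", "kwargs": {"targets": [{"tx": 0,"ty": 0,"tz": 0,"spin": 0,"hand": -0.1},{"tx": 0,"ty": 0,"tz": 0,"spin": 0,"hand": -0.1},{"tx": 0,"ty": 0,"tz": 0,"spin": 0,"hand": -0.1},{"tx": 0,"ty": 0,"tz": -0.3,"spin": 0,"hand": -0.1},{"tx": 0,"ty": 0,"tz": -0.6,"spin": 0,"hand": -0.1},{"tx": 0,"ty": 0,"tz": -0.8,"spin": 0,"hand": -0.1},{"tx": 0.6,"ty": 0,"tz": -0.6,"spin": 0,"hand": -0.1},{"tx": 0.8,"ty": 0,"tz": -0.3,"spin": 0,"hand": -0.1},{"tx": 0.8,"ty": 0,"tz": 0,"spin": 0,"hand": -0.1},{"tx": 0,"ty": 0,"tz": 0,"spin": 0,"hand": -0.1},{"tx": 0,"ty": 0,"tz": 0,"spin": 0,"hand": -0.1}]}}

```text
clock: 29.75
eef_pos: [0.3846, 0.3387, 0.2165]
ee_rot: [3.141, 0.002, 3.04]
ft_force: [0.1, -0.2, 0.9]
finger_gap: 0.55
grip_force: 0.0
```

```bash
python3 s.py; python3 - <<'E'
from h import *
a,_=bot.get_image('top');b,_=bot.get_image('scene')
A=cv2.resize(a[120:220,170:270],(400,400),interpolation=cv2.INTER_CUBIC);B=cv2.resize(b[125:225,220:320],(400,400),interpolation=cv2.INTER_CUBIC)
cv2.imwrite('pics/fin.png',np.hstack([A,B])[:,:,::-1])
E
```

```text
29.75 [0.3846 0.3387 0.2165] [3.141e+00 2.000e-03 3.040e+00] [-0.32  0.67 -0.82  1.9   0.65  0.86 -0.01] [ 0.1 -0.2  0.9] [ 0.01 -0.05 -0.  ] 0.5500453101697506
```

View pics/fin.png

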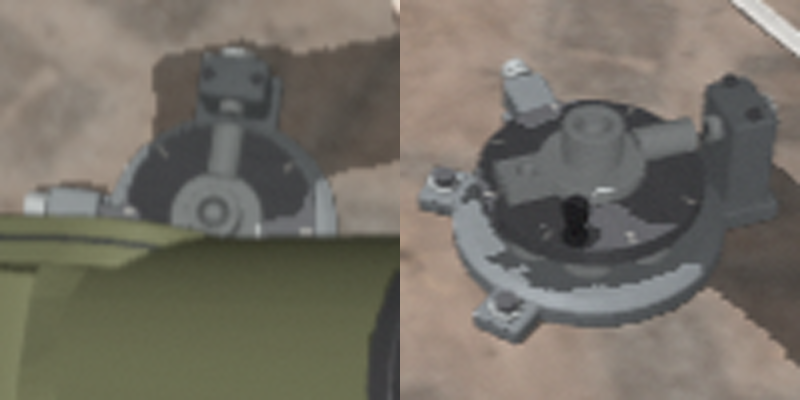

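Both views show the boss pointing straight at the bush. The flange lies flat on the table and the gripper is clear of it.

```bash
python3 -c "
from station import bot
print(bot.close_job())"
```

```text
the job is handed in; nothing more can be done
None
```

The flange is seated flat over the spindle and dowel, the turntable has gone four clicks anticlockwise so the boss points at the drill bush, everything is released, and I handed the job in at about 30 s (the hand-in returned no verdict).

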